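Gauge the guide blocks and pull the undersize one

TASK

Take the plug gauge from its stand and, starting with the block on the robot's left and going to the right, try its pin gently in the bore of each of the three guide blocks on the mat: down until the collar lies on the block or the pin stops short (never push with more than 40 N). Then put the gauge back fully home in its stand and set the one block that would not take the pin down gently, upright, in the white reject tray; leave the two good blocks standing in their places and do not disturb the jar, weight and screwdriver.

Things in the scene. Friction and masses are not known exactly. Their poses are not given: they have to be found in the camera images.
- gauge_handle (a point): Plug gauge, about 110 g, upright in its stand at the start. From the bottom: steel pin 12 mm wide, 28 mm long, tip chamfered 2 mm; steel collar 26 mm wide, 4 mm thick; grey square handle 20 by 20 mm, 54 mm long (faces along its x and y). This point is the handle's centre, 59 mm above the tip and 27 mm above the collar; z up along the gauge.
- gauge_tip (a point): The bottom end of the gauge's pin, on its axis.
- stand_hole (a point): Mouth of the vertical hole in the middle of the top of the gauge stand, a fixed black plastic block 56 by 56 mm and 38 mm high. The hole is 14 mm wide and 32 mm deep; the gauge is home when its collar lies on the stand's top (tip 28 mm below this point).
- tray_in (a point): Centre of the inner floor of the reject tray, a fixed white open tray 140 by 140 mm outside, walls 4 mm thick, rim 22 mm above the bench; axes along its sides.
- slot_left (a point): Left place of the row (left as seen from the robot, +y side), on top of a fixed black rubber mat 120 by 270 mm, 4 mm thick; the block standing there is within about 10 mm of this point. The row runs along the mat's y axis, places 85 mm apart.
- slot_middle (a point): Middle place of the row, the centre of the mat's top; as slot_left.
- slot_right (a point): Right place of the row (-y side); as slot_left.
- block_a_center (a point): Guide block, plain aluminium, 38 mm (its x) by 48 mm (its y) by 36 mm high, about 160 g, loose, standing upright in one of the three places (shuffled). A vertical bore opens in the middle of its top, with a shallow dark groove line across the top on either side of it. Exactly one of the three has an undersize bore; from above they look much alike. This point is the block's centre, 18 mm above its underside.
- block_a_bore (a point): Middle of the mouth of that block's bore, 18 mm above its centre; 13.5 mm wide. In a good block it is so for 31 mm: the pin goes in 28 mm and the collar lands on the block. In the undersize one it narrows to 7 mm at 10 mm down: the pin stops hard there, the collar 18 mm above the top.
- block_b_center (a point): Guide block, plain aluminium, 38 mm (its x) by 48 mm (its y) by 36 mm high, about 160 g, loose, standing upright in one of the three places (shuffled). A vertical bore opens in the middle of its top, with a shallow dark groove line across the top on either side of it. Exactly one of the three has an undersize bore; from above they look much alike. This point is the block's centre, 18 mm above its underside.
- block_b_bore (a point): Middle of the mouth of that block's bore, 18 mm above its centre; 13.5 mm wide. In a good block it is so for 31 mm: the pin goes in 28 mm and the collar lands on the block. In the undersize one it narrows to 7 mm at 10 mm down: the pin stops hard there, the collar 18 mm above the top.
- block_c_center (a point): Guide block, plain aluminium, 38 mm (its x) by 48 mm (its y) by 36 mm high, about 160 g, loose, standing upright in one of the three places (shuffled). A vertical bore opens in the middle of its top, with a shallow dark groove line across the top on either side of it. Exactly one of the three has an undersize bore; from above they look much alike. This point is the block's centre, 18 mm above its underside.
- block_c_bore (a point): Middle of the mouth of that block's bore, 18 mm above its centre; 13.5 mm wide. In a good block it is so for 31 mm: the pin goes in 28 mm and the collar lands on the block. In the undersize one it narrows to 7 mm at 10 mm down: the pin stops hard there, the collar 18 mm above the top.
- jar: Bystander: small closed clear plastic jar with white cap, 44 mm wide, 60 mm high; origin under its middle.
- driver: Bystander: screwdriver lying on the bench beyond the mat; origin under its middle.
- weight: Bystander: brass balance weight 40 mm wide, 47 mm high; origin under its middle.

How it is judged (in metres and radians):
On the way, in this order (a step that is already met when the one before it is completed fails the run):
1. the gauge has been tried in the left block: pin in at least 25 mm, or at least 8 mm in and felt against the block with 1.5 N (((horizontal distance between block_a_center and slot_left below 0.035 m and horizontal distance between gauge_tip and block_a_bore below 0.004 m and (z of gauge_tip in the frame of block_a_bore below -0.025 m or (z of gauge_tip in the frame of block_a_bore below -0.008 m and contact force between gauge and block_a above 1.5 N))) or (horizontal distance between block_b_center and slot_left below 0.035 m and horizontal distance between gauge_tip and block_b_bore below 0.004 m and (z of gauge_tip in the frame of block_b_bore below -0.025 m or (z of gauge_tip in the frame of block_b_bore below -0.008 m and contact force between gauge and block_b above 1.5 N))) or (horizontal distance between block_c_center and slot_left below 0.035 m and horizontal distance between gauge_tip and block_c_bore below 0.004 m and (z of gauge_tip in the frame of block_c_bore below -0.025 m or (z of gauge_tip in the frame of block_c_bore below -0.008 m and contact force between gauge and block_c above 1.5 N))))), for 0.05 s.
2. the gauge has been tried in the middle block: pin in at least 25 mm, or at least 8 mm in and felt against the block with 1.5 N (((horizontal distance between block_a_center and slot_middle below 0.035 m and horizontal distance between gauge_tip and block_a_bore below 0.004 m and (z of gauge_tip in the frame of block_a_bore below -0.025 m or (z of gauge_tip in the frame of block_a_bore below -0.008 m and contact force between gauge and block_a above 1.5 N))) or (horizontal distance between block_b_center and slot_middle below 0.035 m and horizontal distance between gauge_tip and block_b_bore below 0.004 m and (z of gauge_tip in the frame of block_b_bore below -0.025 m or (z of gauge_tip in the frame of block_b_bore below -0.008 m and contact force between gauge and block_b above 1.5 N))) or (horizontal distance between block_c_center and slot_middle below 0.035 m and horizontal distance between gauge_tip and block_c_bore below 0.004 m and (z of gauge_tip in the frame of block_c_bore below -0.025 m or (z of gauge_tip in the frame of block_c_bore below -0.008 m and contact force between gauge and block_c above 1.5 N))))), for 0.05 s.
3. the gauge has been tried in the right block: pin in at least 25 mm, or at least 8 mm in and felt against the block with 1.5 N (((horizontal distance between block_a_center and slot_right below 0.035 m and horizontal distance between gauge_tip and block_a_bore below 0.004 m and (z of gauge_tip in the frame of block_a_bore below -0.025 m or (z of gauge_tip in the frame of block_a_bore below -0.008 m and contact force between gauge and block_a above 1.5 N))) or (horizontal distance between block_b_center and slot_right below 0.035 m and horizontal distance between gauge_tip and block_b_bore below 0.004 m and (z of gauge_tip in the frame of block_b_bore below -0.025 m or (z of gauge_tip in the frame of block_b_bore below -0.008 m and contact force between gauge and block_b above 1.5 N))) or (horizontal distance between block_c_center and slot_right below 0.035 m and horizontal distance between gauge_tip and block_c_bore below 0.004 m and (z of gauge_tip in the frame of block_c_bore below -0.025 m or (z of gauge_tip in the frame of block_c_bore below -0.008 m and contact force between gauge and block_c above 1.5 N))))), for 0.05 s.
At the end, for the whole second after the job is handed in: The gauge stands in its stand, pin at least 25 mm down the hole and upright; the undersize block stands upright on the floor of the reject tray, its centre within 55 mm of the tray's centre each way; the two good blocks stand upright within 30 mm of where they were; all at rest (horizontal distance between gauge_tip and stand_hole below 0.005 m and z of gauge_tip in the frame of stand_hole below -0.025 m and angle between each of gauge_handle, block_b_center, block_a_center, block_c_center's own z axis and vertical below 0.1 rad and x of block_b_center in the frame of tray_in between -0.055 and 0.055 m and y of block_b_center in the frame of tray_in between -0.055 and 0.055 m and z of block_b_center in the frame of tray_in below 0.022 m and distance of each of block_a_center, block_c_center from where it was at the start of the episode below 0.03 m and linear speed of each of gauge, block_a, block_b, block_c below 0.02 m/s); the robot touches nothing.
It fails at once if the gauge is forced: more than 40 N between the gauge and a block (contact force between gauge and block_a above 40 N or contact force between gauge and block_b above 40 N or contact force between gauge and block_c above 40 N).
It fails at once if a bystander (jar, screwdriver, weight) is moved more than 20 mm (distance of any of jar, driver, weight from where it was at the start of the episode above 0.02 m).
It fails at once if a block is dropped or driven into the reject tray (more than 40 N between them) (contact force between any of block_a, block_b, block_c and tray above 40 N).
It also fails if it takes over 72 s, if anything falls off the work surface, if the arm or the gripper's body presses on something with over 40 N, if the wrist force passes 120 N, or if a joint passes its speed limit or range.

ROBOT

A 6-joint arm with a two-finger parallel gripper is mounted at the origin on the work surface. World frame = base frame: x ahead of the robot, y to its left, z up, the work surface at z = 0. Lengths are in mm, angles in degrees, forces in N, time in s.
With the tool pointing down it reaches from about 300 to 850 mm from the base axis. Payload 4.2 kg.
Tool frame: the origin (TCP) lies at the centre of the arm's flange, where the gripper is bolted on; the fingertips stand 191 mm ahead of it and the grasp point (between the pads) lies 172 mm ahead of it; y points along the fingers, x is the direction in which the jaws open and shut, and the axes are right-handed (so a half turn about y gives the same grasp; the last joint's range is limited). The gripper opens to 91 mm and grips with 3 to 60 N. Pads are 32 mm wide; open, the fingers measure 118 mm over their backs; the gripper's body (76 mm by 178 mm) begins 60 mm behind the grasp point.
Start: joints at [-1.146, 18.312, 89.639, -0, 72.044, -1.146], TCP at [574.998, 0.001, 404.776] pointing down, gripper open.
Joint ranges: [-177.97, 177.97], [-48.28, 115.42], [12.27, 149.76], [-77.06, 257.06], [2.81, 150.46], [-146.56, 146.56]. Speed limits (degrees/s): [147.25, 147.25, 180, 180, 180, 180].

INTERFACE

Orientations are given as [roll, pitch, yaw] about the fixed x, y, z axes, in that order (R = Rz(yaw) Ry(pitch) Rx(roll)).
In Python, from workcell import env gives the robot as it stands.
- The arm moves only by the tool carry_out, never from a script. Its argument "increments" is a list of rows, each a list of 3 entries, a list of its own where there are three numbers: the turn, a rotation vector about the tool's x, y, z in rad, then the shift along the tool's x, y, z in mm, then the closure, from 0 (fully open) to 1 (shut). In form: [[[wx, wy, wz], [dx, dy, dz], claw], ...]. A call has 1 to 10 rows; each row is the pose to reach, as a shift and turn from the pose commanded when the call began, along the tool's axes at that moment; what a row does not reach only later rows make up. A row lasts 1/12 s, in which the tool goes at most 41.7 mm and 7.16 degrees, less where a joint would pass 70% of its speed; a pose out of reach is approached as far as the arm can. A call with a gripper value outside its range is refused whole. The fingers move at their own pace and stop on an object; "force" is the grip in N (left out, the last holds). Time passes only in rows, so rows that repeat a pose let the fingers close. It gives the time, the measured TCP pose, the force and the opening at its end, in the units of the state.
- env.state(): the state, without advancing time (a new reading comes with each control period).
- env.grab_frame(name): name is "scene" or "side" or "wrist"; returns a dict with "frame" (480x640x3 uint8, blue, green, red), "z_map" (480x640 float32, mm along the optical axis (not along the pixel's ray), 0 where there is no reading), "camera_matrix" (3x3 intrinsics, pixels), "k1" (the pictures are not rectified: a ray, as slopes to the right and down, at radius r is drawn at 1 + k1 r^2 times it, then the intrinsics apply), "rvec" (rotation vector, rad) and "tvec" (3), from world to camera coordinates, as OpenCV has them; the wrist camera has in their place "hand_eye" (4x4, takes a point from camera to tool coordinates, whose origin is the TCP and whose axes are the tool frame's). Camera axes: x right, y down, z forward; pixel columns grow to the right and rows downward; lengths in mm; the calibration is good to about 2 mm. A picture is of the moment at which its call begins: read the wrist's pose just before it.
- env.job_done(): hands the job in, once; it reports no verdict.
The state is a dict: "time_s": time; "qpos": joint angles; "qvel": joint speeds; "effort": joint torques, N m; "ee_pos": TCP position; "ee_rot": TCP orientation; "force": force on the tool from outside, world axes, zero at the start; "torque": the same for the moment, N m; "gripper_width": finger opening in mm.
Only numpy, scipy, OpenCV 4.12 (cv2) and the standard library are available. Lean on these libraries where they do the work, as an engineer would, in place of code of your own. Each camera call takes 0.05 s, during which the arm holds its last target. There are 200 camera calls.

## Working session

There is one attempt and no reset: what is moved stays moved. The work goes in short steps, Python scripts to look and compute and a tool call to move; the robot and the scene stay as the last step left them, time stands still between calls to the robot, and variables do not carry over. Pictures are saved under pics/ and viewed, about 8 in all and at most 12, crops included, and the job is handed in when it is done.

Besides the shell and the picture viewer there is one more tool, called after ">>>" as name([rows], argument=value, ...), one row to a line, values as JSON. carry_out: Moves the arm, as the interface text tells. Its arguments: {"type":"object","properties":{"increments":{"type":"array","items":{"type":"array"}},"force":{"type":"number"}},"required":["increments"]}

```bash
mkdir -p pics
cat > h.py <<'E'
import numpy as np, cv2
from scipy.spatial.transform import Rotation as R
from workcell import env
def Ttool(s=None):
    s=s or env.state(); T=np.eye(4); T[:3,:3]=R.from_euler('xyz',s['ee_rot'],degrees=True).as_matrix(); T[:3,3]=s['ee_pos']; return T
def grab(name):
    T=Ttool(); f=env.grab_frame(name)
    if name=='wrist': f['T']=T@np.array(f['hand_eye'])
    else:
        M=np.eye(4); M[:3,:3]=cv2.Rodrigues(np.array(f['rvec'],float))[0]; M[:3,3]=np.ravel(f['tvec']); f['T']=np.linalg.inv(M)
    return f
def rays(f,uv):
    K=np.array(f['camera_matrix'],float); d=np.array([f['k1'],0,0,0],float)
    return cv2.undistortPoints(np.array(uv,float).reshape(-1,1,2),K,d).reshape(-1,2)
def cloud(f):
    v,u=np.mgrid[0:480,0:640]; n=rays(f,np.stack([u,v],-1)).reshape(480,640,2); z=f['z_map'][...,None]
    P=np.concatenate([n*z,z],-1); return P@f['T'][:3,:3].T+f['T'][:3,3]
def atz(f,uv,z):
    n=rays(f,uv); d=np.c_[n,np.ones(len(n))]@f['T'][:3,:3].T; o=f['T'][:3,3]
    return o+d*((z-o[2])/d[:,2])[:,None]
E
python3 - <<'E'
from h import *
s=env.state(); print(s)
for n in ['scene','wrist']:
    f=grab(n); cv2.imwrite(f'pics/{n}0.png',f['frame']); np.save(f'pics/{n}0.npy',cloud(f)); print(n,f['T'].round(2).tolist(),f['camera_matrix'],f['k1'])
E
```

```text
{'time_s': 0.0, 'qpos': array([-1.14938615e+00,  1.83497245e+01,  8.97072543e+01,  1.34373835e-03,
        7.20417648e+01, -1.14661256e+00]), 'qvel': array([-0.07987031,  0.04785306,  0.02480071,  0.10175341, -0.02546847,
        0.02687396]), 'effort': array([-5.01459035e-04, -4.12465632e+01, -2.31973493e+01,  7.28826877e-02,
        4.58198413e-02, -1.41870069e-04]), 'ee_pos': array([ 5.74824909e+02, -2.73171037e-02,  4.03933448e+02]), 'ee_rot': array([-8.99967468e+01,  9.86982867e-02, -3.18619303e-03]), 'force': array([-0.50996411, -0.25974287,  0.26051854]), 'torque': array([ 0.01845018, -0.02362342, -0.04238102]), 'gripper_width': 91.303425168618}
scene [[-0.36, 0.64, -0.67, 1354.89], [0.93, 0.23, -0.28, 301.33], [-0.02, -0.73, -0.69, 799.37], [0.0, 0.0, 0.0, 1.0]] [[564.72247602   0.         325.8248478 ]
 [  0.         564.72247602 234.59294718]
 [  0.           0.           1.        ]] 0.043855431011788
wrist [[1.0, 0.0, -0.0, 576.25], [0.0, -0.96, -0.29, 85.0], [-0.0, 0.29, -0.96, 384.42], [0.0, 0.0, 0.0, 1.0]] [[417.52375374   0.         324.56178812]
 [  0.         417.52375374 234.77428903]
 [  0.           0.           1.        ]] -0.09502120620459598
```

View pics/scene0.png

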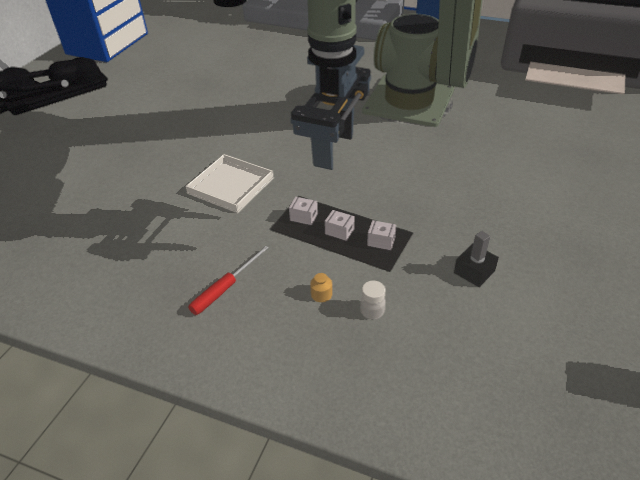

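View pics/wrist0.png

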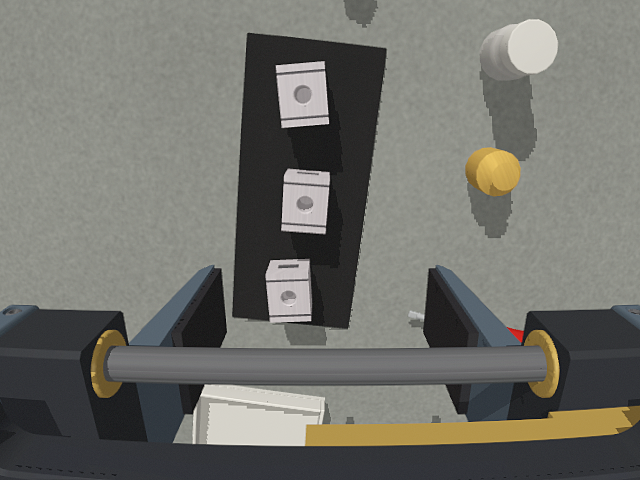

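The scene view shows the tray at (230,182), the blocks at (303,210), (340,225) and (382,235), the stand with the gauge at (477,262), and the driver, weight and jar at the lower middle. The wrist view shows the three bores at (303,94), (305,203) and (289,297), top being the left of the row. The jar is at (525,45) and the weight at (495,172). Next I'll measure.

Run:
```python
from h import *
w=np.load('pics/wrist0.npy'); s=np.load('pics/scene0.npy')
im=cv2.imread('pics/wrist0.png'); si=cv2.imread('pics/scene0.png')
def rect(P): 
    r=cv2.minAreaRect(P[:,:2].astype(np.float32)); return np.round(r[0],1),np.round(r[1],1),round(r[2],1),len(P)
for n,(a,b,c,d) in {'L':(270,335,55,135),'M':(270,335,160,240),'R':(260,318,255,328)}.items():
    P=w[c:d,a:b].reshape(-1,3); q=P[(P[:,2]>36)&(P[:,2]<46)]; print(n,rect(q),np.median(q[:,2]))
for uv in [(303,94),(305,203),(289,297)]: print(uv,w[uv[1],uv[0]].round(1))
P=w[20:330,225:400].reshape(-1,3); q=P[(P[:,2]>2.5)&(P[:,2]<7)];print('mat',rect(q))
P=s[220:295,440:510].reshape(-1,3)
q=P[(P[:,2]>35)&(P[:,2]<41)];print('stand',rect(q),np.median(q[:,2]))
q=P[(P[:,2]>48)&(P[:,2]<88)];print('handle',rect(q))
q=P[(P[:,2]>90)&(P[:,2]<110)];print('htop',rect(q),q[:,2].max(),np.median(q[:,2]))
P=s[150:215,180:280].reshape(-1,3); q=P[(P[:,2]>12)&(P[:,2]<30)];print('tray',rect(q),q[:,2].max())
q=P[(P[:,2]>-3)&(P[:,2]<12)]; print('floorz',s[182,230])
for n,(x,y) in dict(jar=(373,290),weight=(321,282)).items(): print(n,s[y,x])
```

```text
L (array([557.8,  94.7]), array([38.5, 48.3]), 4.7, 2773) 40.55155060116101
M (array([558.9,   5.7]), array([48.7, 38.1]), 85.6, 2366) 40.344257774986716
R (array([542.7, -81. ]), array([38.5, 49.6]), 2.4, 1986) 40.30135382138536
(303, 94) [557.2  95.9  11.3]
(305, 203) [ 5.578e+02 -1.000e-01  9.800e+00]
(289, 297) [542.6 -85.7  29.1]
mat (array([564.5,  12.5]), array([289.4, 162.3]), 89.1, 28190)
stand (array([570.9, 283.1]), array([56.6, 59.4]), 69.1, 377) 39.72715396466754
handle (array([579.1, 283.8]), array([16.6, 25.5]), 7.0, 229)
htop (array([572.1, 282.9]), array([19.5, 20.9]), 61.8, 125) 101.30799307858763 97.70259323933249
tray (array([ 494.9, -281.3]), array([142.9, 146.8]), 81.6, 934) 28.422282169698747
floorz [ 487.26771404 -286.62316286    6.58041816]
jar [1354.88980511  301.33121538  799.36961865]
weight [734.57162798  35.5789098   48.64163058]
```

>>> carry_out([
  [[0,0,0],[0,0,25],0],
  [[0,0,0],[0,0,65],0],
  [[0,0,0],[-1,0,105],0],
  [[0,0,0],[-1,0,145],0],
  [[0,0,0],[-2,0,185],0],
  [[0,0,0],[-2,0,225],0],
  [[0,0,0],[-3,0,262],0],
  [[0,0,0],[-3,0,283],0],
  [[0,0,0],[-3,0,283],0],
  [[0,0,0],[-3,0,283],0],
])

```text
time_s: 0.93
ee_pos: [571.7, 284.0, 403.9]
ee_rot: [-90.1, 0.1, 0.1]
force: [0.1, -0.1, 0.0]
gripper_width: 91.0
```

Run:
```python
from h import *
s=env.state(); print(s['ee_pos'],s['ee_rot'],s['force'])
f=grab('wrist'); cv2.imwrite('pics/w1.png',f['frame']); c=cloud(f); np.save('pics/w1.npy',c)
P=c[100:340,200:440].reshape(-1,3)
def rect(P): 
    r=cv2.minAreaRect(P[:,:2].astype(np.float32)); return np.round(r[0],1),np.round(r[1],1),round(r[2],1),len(P),np.median(P[:,2])
for a,b in [(35,41),(94,102)]:
    q=P[(P[:,2]>a)&(P[:,2]<b)]; q=q[np.hypot(q[:,0]-571,q[:,1]-283)<60]; print(rect(q))
```

```text
[571.71566259 283.99956175 403.8726146 ] [-9.00704565e+01  7.15505222e-02  1.31705633e-01] [ 0.11382308 -0.09456984  0.02664976]
(array([573.1, 284.3]), array([56.5, 56.2]), 68.7, 2928, np.float64(38.30745217981871))
(array([573. , 284.4]), array([20. , 20.2]), 58.0, 723, np.float64(96.14800491098583))
```

View pics/w1.png

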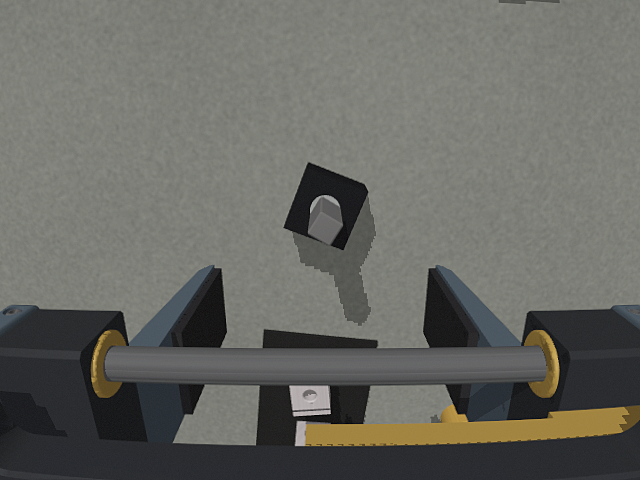

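The wrist view shows the stand centred at (327,207) and the gauge top at about (325,205). The handle is yawed about -32°. I'll turn and descend.

>>> carry_out([
  [[0,0.11,0],[1.3,10,0.3],0],
  [[0,0.22,0],[1.3,40,0.3],0],
  [[0,0.33,0],[1.3,70,0.3],0],
  [[0,0.44,0],[1.3,100,0.3],0],
  [[0,0.55,0],[1.3,125,0.3],0],
  [[0,0.56,0],[1.3,145,0.3],0],
  [[0,0.56,0],[1.3,155,0.3],0],
  [[0,0.56,0],[1.3,160,0.3],0],
  [[0,0.56,0],[1.3,160,0.3],0],
  [[0,0.56,0],[1.3,160,0.3],0],
])

```text
time_s: 1.82
ee_pos: [573.9, 282.9, 245.9]
ee_rot: [-89.9, -0.1, -32.1]
force: [0.3, -0.9, -0.2]
gripper_width: 91.1
```

>>> carry_out([
  [[0,0,0],[0,0,0],0.5],
  [[0,0,0],[0,0,0],0.7],
  [[0,0,0],[0,0,0],0.9],
  [[0,0,0],[0,0,0],1],
  [[0,0,0],[0,0,0],1],
  [[0,0,0],[0,0,0],1],
  [[0,0,0],[0,0,0],1],
  [[0,0,0],[0,0,0],1],
  [[0,0,0],[0,0,0],1],
  [[0,0,0],[0,0,0],1],
], force=20)

```text
time_s: 2.65
ee_pos: [573.3, 283.3, 244.7]
ee_rot: [-90.0, -0.0, -32.1]
force: [0.2, -0.6, -0.6]
gripper_width: 27.3
```

>>> carry_out([
  [[0,0,0],[0,0,0],1],
  [[0,0,0],[0,0,0],1],
  [[0,0,0],[0,0,0],1],
  [[0,0,0],[0,0,0],1],
  [[0,0,0],[0,0,0],1],
  [[0,0,0],[0,0,0],1],
], force=30)

```text
time_s: 3.15
ee_pos: [573.2, 283.4, 244.7]
ee_rot: [-90.0, 0.0, -32.1]
force: [-0.8, 1.1, -0.1]
gripper_width: 19.8
```

>>> carry_out([
  [[0,0,0],[0,-8,0],1],
  [[0,0,0],[0,-25,0],1],
  [[0,0,0],[0,-45,0],1],
  [[0,0,0],[0,-60,0],1],
  [[0,0,0],[9,-65,-17],1],
  [[0,0,0],[26,-65,-50],1],
  [[0,0,0],[43,-65,-84],1],
  [[0,0,0],[60,-65,-117],1],
  [[0,0,0],[77,-65,-150],1],
  [[0,0,0],[86.7,-65,-168],1],
])

```text
time_s: 3.98
ee_pos: [556.8, 91.6, 310.4]
ee_rot: [-90.1, -0.1, -32.2]
force: [-0.0, 0.1, -0.5]
gripper_width: 19.8
```

>>> carry_out([
  [[0,0,0],[0,0,0],1],
  [[0,0,0],[0,0,0],1],
  [[0,0,0],[0,0,0],1],
])

```text
time_s: 4.23
ee_pos: [557.8, 95.3, 310.2]
ee_rot: [-89.9, -0.0, -32.1]
force: [-0.5, -1.3, -0.6]
gripper_width: 19.9
```

Run:
```python
from h import *
f=cv2.imread('pics/wrist0.png')
s=env.state(); print(s['ee_pos'],s['ee_rot'],s['force'],s['gripper_width'])
g=grab('wrist'); cv2.imwrite('pics/w2.png',g['frame']); c=cloud(g); np.save('pics/w2.npy',c)
P=c.reshape(-1,3)
def rect(P): 
    r=cv2.minAreaRect(P[:,:2].astype(np.float32)); return np.round(r[0],1),np.round(r[1],1),round(r[2],1),len(P),np.median(P[:,2])
q=P[(P[:,2]>36)&(P[:,2]<44)&(np.hypot(P[:,0]-557.5,P[:,1]-95)<34)]; print(rect(q))
```

```text
[557.75284715  95.28421231 310.22252636] [-8.99455501e+01 -3.52643263e-02 -3.20923880e+01] [-0.45922105 -1.28025901 -0.55102119] 19.93504601684686
(array([558.2,  94.6]), array([38.5, 48.5]), 4.5, 3303, np.float64(40.32811397363329))
```

View pics/w2.png

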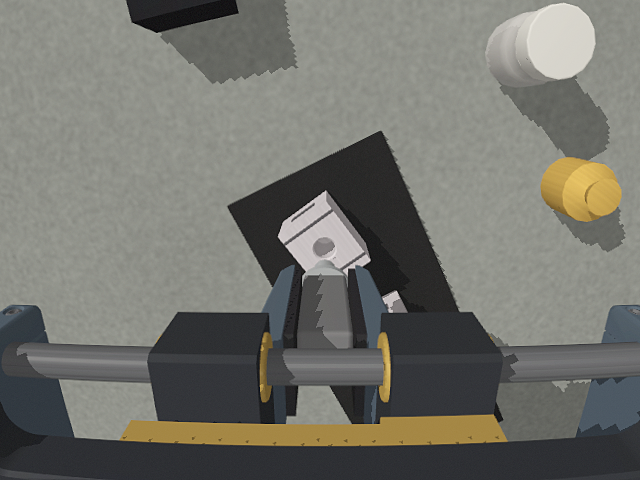

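The bore is at (323,246), and the pin and collar are just above it at about (323,268). I'll measure gauge and bore in the tool frame through the same camera.

```bash
cat >> h.py <<'E'
def rel(f,c,z_top=40.3,r=34,guess=None):
    """gauge and block positions in the tool frame from one wrist frame"""
    H=np.array(f['hand_eye']); Tt=f['T']@np.linalg.inv(H); inv=np.linalg.inv(Tt)
    P=c.reshape(-1,3)@inv[:3,:3].T+inv[:3,3]
    ok=f['z_map'].ravel()>0
    q=P[ok&(abs(P[:,0])<11.5)&(abs(P[:,2])<16)&(P[:,1]>176)&(P[:,1]<203)]
    face=q[(q[:,2]>4)]; print('handle face z',np.median(face[:,2]),'x range',np.percentile(face[:,0],[2,98]),len(face), 'y', np.percentile(face[:,1],[2,98]))
    q=P[ok&(abs(P[:,0])<15)&(abs(P[:,2])<16)&(P[:,1]>203)&(P[:,1]<210)]
    if len(q)>20: print('collar x',np.percentile(q[:,0],[1,99]),'zmax',np.percentile(q[:,2],99),'y',np.percentile(q[:,1],[2,98]),len(q))
    q=P[ok&(abs(P[:,0])<7.5)&(abs(P[:,2])<9)&(P[:,1]>212)&(P[:,1]<240)]
    if len(q)>20: print('pin x',np.percentile(q[:,0],[1,99]),'zmax',np.percentile(q[:,2],99),'y',np.percentile(q[:,1],[2,98]),len(q))
E
python3 - <<'E'
from h import *
g=grab('wrist'); c=cloud(g); rel(g,c)
im=g['frame']; cr=cv2.resize(im[180:350,250:400],None,fx=4,fy=4,interpolation=cv2.INTER_NEAREST)
H=np.array(g['hand_eye']); print(env.state()['ee_pos'])
# project tool axis
K=np.array(g['camera_matrix']);Hi=np.linalg.inv(H);d=np.array([g['k1'],0,0,0.])
pr=lambda p: cv2.projectPoints(np.array(p,float),cv2.Rodrigues(Hi[:3,:3])[0],Hi[:3,3],K,d)[0].reshape(-1,2)
for p in pr([[0,206,0],[0,234.5,0],[0,270,0]]): 
    print(p.round(1)); cv2.circle(cr,tuple(int(v) for v in (p-[250,180])*4+2),4,(0,0,255),-1)
cv2.imwrite('pics/w2c.png',cr[:600])
E
```

```text
handle face z 10.296047211464838 x range [-9.235123   10.89543224] 1309 y [176.27195153 202.77906495]
collar x [-9.51784818 11.61151842] zmax 13.449128879723993 y [203.05699519 206.63149452] 135
pin x [-4.31675408  5.56117156] zmax 6.634689876728382 y [224.79873243 232.87561382] 84
[557.72199471  95.95117293 309.94256073]
[322.8 289.7]
[323.  268.1]
[323.2 247.3]
```

View pics/w2c.png

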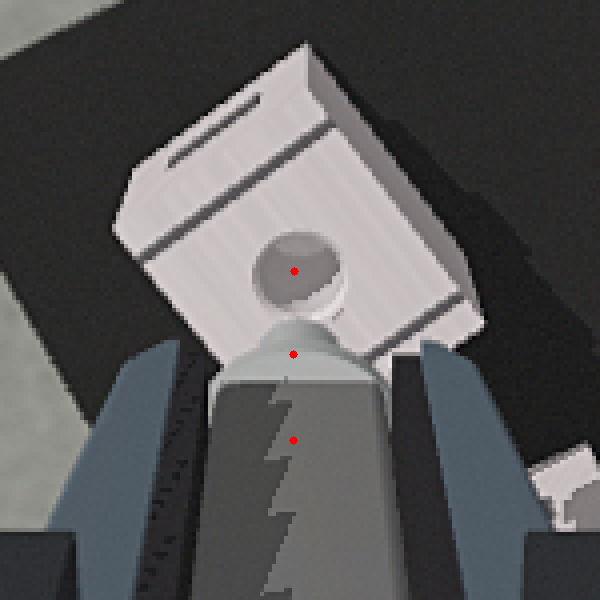

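>>> carry_out([
  [[0,0,0],[0,5,-1.2],1],
  [[0,0,0],[0,14,-1.2],1],
  [[0,0,0],[0,24,-1.2],1],
  [[0,0,0],[0,30,-1.2],1],
  [[0,0,0],[0,33,-1.2],1],
  [[0,0,0],[0,35,-1.2],1],
  [[0,0,0],[0,37,-1.2],1],
  [[0,0,0],[0,39,-1.2],1],
  [[0,0,0],[0,41,-1.2],1],
  [[0,0,0],[0,43,-1.2],1],
])

```text
time_s: 5.17
ee_pos: [557.0, 93.9, 266.9]
ee_rot: [-90.0, -0.0, -32.1]
force: [-0.9, 0.2, -1.4]
gripper_width: 19.5
```

>>> carry_out([
  [[0,0,0],[0,1,0],1],
  [[0,0,0],[0,2,0],1],
  [[0,0,0],[0,3,0],1],
  [[0,0,0],[0,4,0],1],
  [[0,0,0],[0,4,0],1],
  [[0,0,0],[0,4,0],1],
])

```text
time_s: 5.67
ee_pos: [556.9, 93.9, 262.8]
ee_rot: [-90.0, -0.0, -32.1]
force: [0.5, -0.0, -2.2]
gripper_width: 20.2
```

No contact force with the pin 12 mm in. Continuing.

>>> carry_out([
  [[0,0,0],[0,2,0],1],
  [[0,0,0],[0,4,0],1],
  [[0,0,0],[0,6,0],1],
  [[0,0,0],[0,8,0],1],
  [[0,0,0],[0,10,0],1],
  [[0,0,0],[0,12,0],1],
  [[0,0,0],[0,13.5,0],1],
  [[0,0,0],[0,14.5,0],1],
  [[0,0,0],[0,14.5,0],1],
])

```text
time_s: 6.42
ee_pos: [556.9, 93.9, 248.0]
ee_rot: [-90.0, 0.0, -32.1]
force: [1.8, 0.4, -1.8]
gripper_width: 19.7
```

>>> carry_out([
  [[0,0,0],[0,0.5,0],1],
  [[0,0,0],[0,1,0],1],
  [[0,0,0],[0,1.5,0],1],
  [[0,0,0],[0,1.5,0],1],
  [[0,0,0],[0,1.5,0],1],
])

```text
time_s: 6.83
ee_pos: [556.9, 93.9, 246.8]
ee_rot: [-90.0, -0.0, -32.1]
force: [1.1, 0.1, -1.3]
gripper_width: 19.8
```

>>> carry_out([
  [[0,0,0],[0,0.4,0],1],
  [[0,0,0],[0,0.8,0],1],
  [[0,0,0],[0,0.8,0],1],
  [[0,0,0],[0,0.8,0],1],
])

```text
time_s: 7.17
ee_pos: [556.9, 93.9, 246.6]
ee_rot: [-90.0, -0.0, -32.1]
force: [-1.7, -0.6, 5.3]
gripper_width: 19.4
```

>>> carry_out([
  [[0,0,0],[0,-6,0],1],
  [[0,0,0],[0,-20,0],1],
  [[0,0,0],[0,-42,0],1],
  [[0,0,0],[0,-58,0],1],
  [[0,0,0],[10,-64,-15],1],
  [[0,0,0],[26,-64,-40],1],
  [[0,0,0],[42,-64,-65],1],
  [[0,0,0],[48.2,-64,-74.8],1],
  [[0,0,0],[48.2,-64,-74.8],1],
  [[0,0,0],[48.2,-64,-74.8],1],
])

```text
time_s: 8.0
ee_pos: [557.9, 4.7, 309.8]
ee_rot: [-90.0, 0.0, -32.2]
force: [0.2, -0.4, -1.3]
gripper_width: 19.7
```

>>> carry_out([
  [[0,0,0],[0,0,0],1],
  [[0,0,0],[0,0,0],1],
])

```text
time_s: 8.17
ee_pos: [558.0, 5.9, 309.8]
ee_rot: [-90.0, 0.0, -32.0]
force: [-0.3, 0.9, -1.1]
gripper_width: 19.9
```

Run:
```python
from h import *
s=env.state(); print(s['ee_pos'],s['force'])
g=grab('wrist'); c=cloud(g); rel(g,c)
inv=np.linalg.inv(g['T']@np.linalg.inv(np.array(g['hand_eye'])))
P=c.reshape(-1,3); q=P[(P[:,2]>36)&(P[:,2]<44)&(np.hypot(P[:,0]-559,P[:,1]-6)<34)]
r=cv2.minAreaRect(q[:,:2].astype(np.float32)); print(r,len(q)); print('block in tool', inv[:3,:3]@np.r_[r[0],40.3]+inv[:3,3])
im=g['frame']; cv2.imwrite('pics/w3.png',cv2.resize(im[180:330,250:400],None,fx=4,fy=4,interpolation=cv2.INTER_NEAREST))
```

```text
[557.98419029   5.94315504 309.83025976] [-0.31589535  0.8810044  -1.11454404]
handle face z 10.31568740079419 x range [-9.23266266 10.90004297] 1290 y [176.38366938 202.76983738]
collar x [-9.90734752 11.55569178] zmax 13.436137262940727 y [203.05638199 206.76567377] 144
pin x [-4.30442429  5.55181535] zmax 6.546171085685367 y [224.44276529 232.69817359] 84
((558.9476928710938, 5.509357452392578), (48.55262756347656, 38.44300079345703), 85.61781311035156) 3275
block in tool [1.16746167e+00 2.69529789e+02 8.52759798e-02]
```

View pics/w3.png

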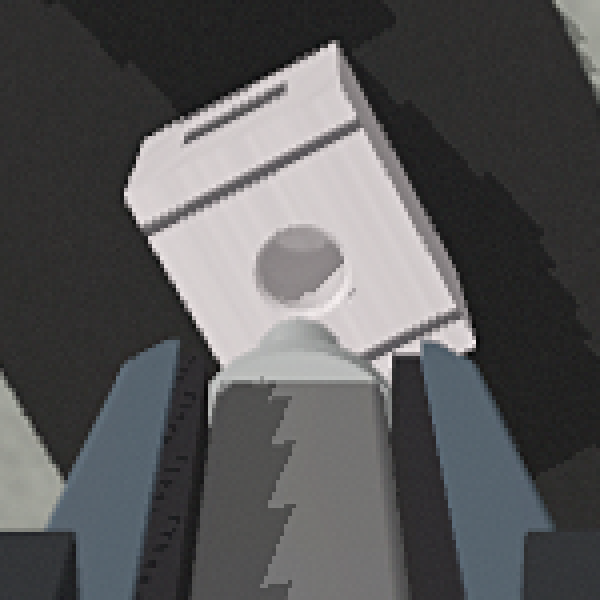

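The middle bore sits at crop (302,270) with the pin tip directly above it, so only a small correction is needed (dx +0.5).

>>> carry_out([
  [[0,0,0],[0.5,5,-0.2],1],
  [[0,0,0],[0.5,14,-0.2],1],
  [[0,0,0],[0.5,24,-0.2],1],
  [[0,0,0],[0.5,30,-0.2],1],
  [[0,0,0],[0.5,33,-0.2],1],
  [[0,0,0],[0.5,35,-0.2],1],
  [[0,0,0],[0.5,37,-0.2],1],
  [[0,0,0],[0.5,39,-0.2],1],
  [[0,0,0],[0.5,41,-0.2],1],
  [[0,0,0],[0.5,43,-0.2],1],
])

```text
time_s: 9.05
ee_pos: [558.4, 4.6, 267.1]
ee_rot: [-90.0, -0.0, -32.1]
force: [0.5, 1.4, 0.0]
gripper_width: 20.3
```

>>> carry_out([
  [[0,0,0],[0,1,0],1],
  [[0,0,0],[0,2,0],1],
  [[0,0,0],[0,3,0],1],
  [[0,0,0],[0,4,0],1],
  [[0,0,0],[0,4,0],1],
  [[0,0,0],[0,4,0],1],
])

```text
time_s: 9.55
ee_pos: [558.3, 4.5, 262.9]
ee_rot: [-90.0, -0.0, -32.1]
force: [-0.1, -0.1, -1.0]
gripper_width: 19.9
```

>>> carry_out([
  [[0,0,0],[0,2,0],1],
  [[0,0,0],[0,4,0],1],
  [[0,0,0],[0,6,0],1],
  [[0,0,0],[0,8,0],1],
  [[0,0,0],[0,10,0],1],
  [[0,0,0],[0,12,0],1],
  [[0,0,0],[0,13.5,0],1],
  [[0,0,0],[0,15,0],1],
  [[0,0,0],[0,16,0],1],
  [[0,0,0],[0,16,0],1],
])

```text
time_s: 10.38
ee_pos: [558.3, 4.4, 246.7]
ee_rot: [-90.0, -0.0, -32.1]
force: [-0.0, 0.9, -0.6]
gripper_width: 20.1
```

>>> carry_out([
  [[0,0,0],[0,0.4,0],1],
  [[0,0,0],[0,0.8,0],1],
  [[0,0,0],[0,0.8,0],1],
  [[0,0,0],[0,0.8,0],1],
])

```text
time_s: 10.72
ee_pos: [558.3, 4.4, 246.7]
ee_rot: [-90.0, -0.0, -32.1]
force: [-2.0, 0.4, 5.0]
gripper_width: 19.9
```

>>> carry_out([
  [[0,0,0],[0,-6,0],1],
  [[0,0,0],[0,-20,0],1],
  [[0,0,0],[0,-42,0],1],
  [[0,0,0],[0,-58,0],1],
  [[0,0,0],[6,-64,-15],1],
  [[0,0,0],[16,-64,-41],1],
  [[0,0,0],[26,-64,-67],1],
  [[0,0,0],[32.1,-64,-82],1],
  [[0,0,0],[32.1,-64,-82],1],
  [[0,0,0],[32.1,-64,-82],1],
])

```text
time_s: 11.55
ee_pos: [541.8, -82.8, 310.1]
ee_rot: [-90.0, -0.0, -32.2]
force: [-0.2, -0.5, -0.6]
gripper_width: 19.9
```

>>> carry_out([
  [[0,0,0],[0,0,0],1],
  [[0,0,0],[0,0,0],1],
])

```text
time_s: 11.72
ee_pos: [542.1, -81.3, 310.1]
ee_rot: [-90.0, 0.0, -32.0]
force: [-0.6, -0.0, -0.5]
gripper_width: 20.1
```

Run:
```python
from h import *
s=env.state(); print(s['ee_pos'],s['force'])
g=grab('wrist'); c=cloud(g); rel(g,c)
inv=np.linalg.inv(g['T']@np.linalg.inv(np.array(g['hand_eye'])))
P=c.reshape(-1,3); q=P[(P[:,2]>36)&(P[:,2]<44)&(np.hypot(P[:,0]-542.5,P[:,1]+81)<34)]
r=cv2.minAreaRect(q[:,:2].astype(np.float32)); print(r,len(q)); print('block in tool', inv[:3,:3]@np.r_[r[0],40.3]+inv[:3,3])
im=g['frame']; cv2.imwrite('pics/w4.png',cv2.resize(im[180:330,250:400],None,fx=4,fy=4,interpolation=cv2.INTER_NEAREST))
```

```text
[542.10809257 -81.33532203 310.07818281] [-0.56986199 -0.00216533 -0.52260094]
handle face z 10.303717300711583 x range [-9.23028461 10.90146647] 1308 y [176.27058189 202.79905042]
collar x [-9.4804801  11.60555856] zmax 13.480779998954134 y [203.07812412 206.79882426] 134
pin x [-4.2922213   5.55171877] zmax 6.74838138843586 y [224.46245136 233.1735448 ] 81
((542.877197265625, -81.12112426757812), (38.46364212036133, 48.45108413696289), 2.687394380569458) 3386
block in tool [  0.56568311 269.77821816   0.5461968 ]
```

View pics/w4.png

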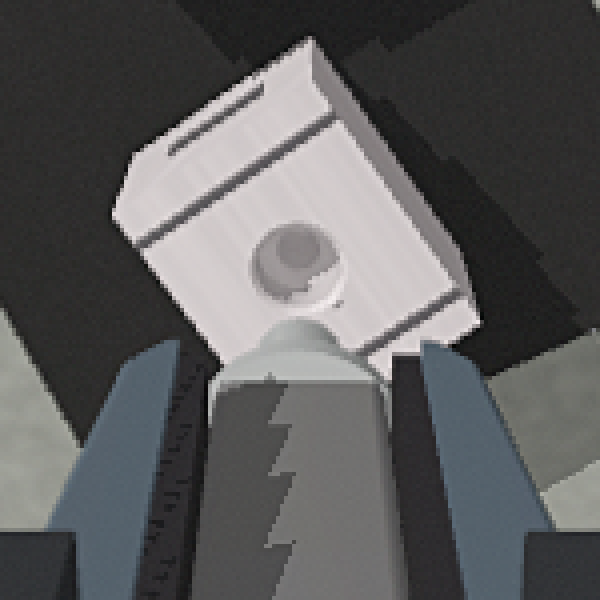

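The right bore is at crop (297,267) and a narrow inner step is visible, so this is probably the undersize one. Trying it gently.

>>> carry_out([
  [[0,0,0],[-0.2,5,0.2],1],
  [[0,0,0],[-0.2,14,0.2],1],
  [[0,0,0],[-0.2,24,0.2],1],
  [[0,0,0],[-0.2,30,0.2],1],
  [[0,0,0],[-0.2,33,0.2],1],
  [[0,0,0],[-0.2,35,0.2],1],
  [[0,0,0],[-0.2,38,0.2],1],
  [[0,0,0],[-0.2,41,0.2],1],
  [[0,0,0],[-0.2,43,0.2],1],
  [[0,0,0],[-0.2,44.5,0.2],1],
])

```text
time_s: 12.6
ee_pos: [541.9, -81.8, 265.6]
ee_rot: [-90.0, -0.0, -32.1]
force: [-0.4, -0.2, -0.7]
gripper_width: 19.4
```

>>> carry_out([
  [[0,0,0],[0,0.4,0],1],
  [[0,0,0],[0,0.8,0],1],
  [[0,0,0],[0,1.2,0],1],
  [[0,0,0],[0,1.2,0],1],
  [[0,0,0],[0,1.2,0],1],
])

```text
time_s: 13.02
ee_pos: [541.9, -81.8, 264.6]
ee_rot: [-90.0, -0.0, -32.1]
force: [-0.5, -0.3, -0.5]
gripper_width: 19.7
```

>>> carry_out([
  [[0,0,0],[0,0.4,0],1],
  [[0,0,0],[0,0.8,0],1],
  [[0,0,0],[0,0.8,0],1],
  [[0,0,0],[0,0.8,0],1],
])

```text
time_s: 13.35
ee_pos: [541.9, -81.8, 264.4]
ee_rot: [-90.0, -0.0, -32.1]
force: [-2.0, 0.0, 5.7]
gripper_width: 19.6
```

The pin stopped 10 mm down at about 6 N, so the right block is the undersize one. I'll lift it and go back to the stand.

>>> carry_out([
  [[0,0,0],[0,-10,0],1],
  [[0,0,0],[0,-28,0],1],
  [[0,0,0],[0,-45,0],1],
  [[0,0,0],[-7,-47,14],1],
  [[0,0,0],[-22,-47,43],1],
  [[0,0,0],[-40,-47,78],1],
  [[0,0,0],[-58,-47,113],1],
  [[0,0,0],[-76,-47,148],1],
  [[0,0,0],[-94,-47,183],1],
  [[0,0,0],[-112,-47,218],1],
])

```text
time_s: 14.18
ee_pos: [562.6, 164.3, 311.1]
ee_rot: [-90.0, -0.0, -32.1]
force: [1.1, -0.0, -1.1]
gripper_width: 20.2
```

>>> carry_out([
  [[0,0,0],[-18,0,35],1],
  [[0,0,0],[-36,0,70],1],
  [[0,0,0],[-49,0,96],1],
  [[0,0,0],[-55.3,0,108],1],
  [[0,0,0],[-55.3,0,108],1],
  [[0,0,0],[-55.3,0,108],1],
  [[0,0,0],[-55.3,0,108],1],
  [[0,0,0],[-55.3,0,108],1],
])

```text
time_s: 14.85
ee_pos: [573.3, 281.7, 310.8]
ee_rot: [-90.0, -0.0, -32.2]
force: [0.0, 0.4, -0.6]
gripper_width: 19.7
```

Run:
```python
from h import *
s=env.state(); print(s['ee_pos'],s['ee_rot'],s['force'])
g=grab('wrist'); c=cloud(g); rel(g,c)
inv=np.linalg.inv(g['T']@np.linalg.inv(np.array(g['hand_eye'])))
P=c.reshape(-1,3); q=P[(P[:,2]>35)&(P[:,2]<41)&(np.hypot(P[:,0]-573.3,P[:,1]-283.3)<43)]
r=cv2.minAreaRect(q[:,:2].astype(np.float32)); print(r,len(q)); print('stand in tool', inv[:3,:3]@np.r_[r[0],38.3]+inv[:3,3])
im=g['frame']; cv2.imwrite('pics/w5.png',cv2.resize(im[180:330,250:400],None,fx=4,fy=4,interpolation=cv2.INTER_NEAREST))
```

```text
[573.34496725 281.6723862  310.76248894] [-9.00475396e+01 -5.28419230e-03 -3.21840587e+01] [ 0.03732967  0.39958505 -0.59405537]
handle face z 10.318830185536513 x range [-9.23001694 10.89137507] 1302 y [176.34655442 202.74491164]
collar x [-9.5104581  11.59054181] zmax 13.476308534640749 y [203.02666794 206.77048654] 139
pin x [-4.31481318  5.55586068] zmax 6.55221962111662 y [224.99615419 232.69967115] 84
((573.1627807617188, 284.17431640625), (56.73984909057617, 56.146175384521484), 68.79049682617188) 5663
stand in tool [ -1.5119504  272.46058046   2.24651477]
```

View pics/w5.png

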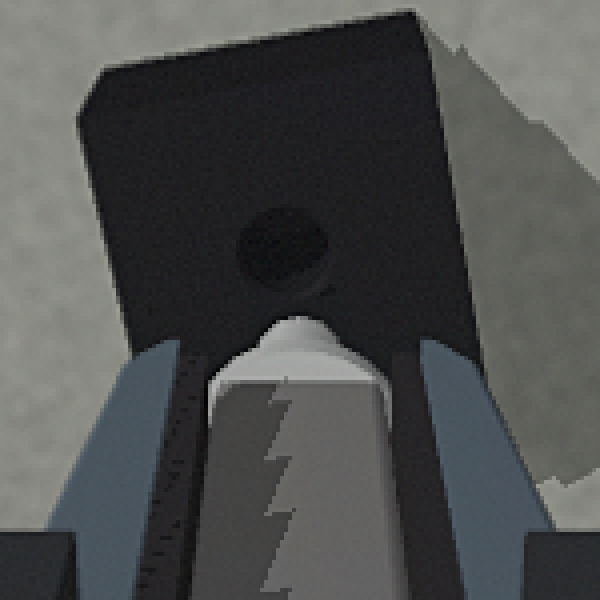

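The hole is at crop (283,248), up-left of the pin. The TCP reading (y 281.7) suggests the arm hasn't settled, so I'll wait and remeasure.

>>> carry_out([
  [[0,0,0],[0,10,0],1],
  [[0,0,0],[0,15,0],1],
  [[0,0,0],[0,15,0],1],
  [[0,0,0],[0,15,0],1],
  [[0,0,0],[0,15,0],1],
  [[0,0,0],[0,15,0],1],
])

```text
time_s: 15.4
ee_pos: [573.4, 283.3, 295.9]
ee_rot: [-90.0, -0.0, -32.1]
force: [-0.2, 0.1, -1.1]
gripper_width: 19.9
```

Run:
```python
from h import *
for i in range(3):
    s=env.state(); 
    g=grab('wrist'); c=cloud(g)
    inv=np.linalg.inv(g['T']@np.linalg.inv(np.array(g['hand_eye'])))
    P=c.reshape(-1,3); q=P[(P[:,2]>35)&(P[:,2]<41)&(np.hypot(P[:,0]-573.3,P[:,1]-283.3)<43)]
    r=cv2.minAreaRect(q[:,:2].astype(np.float32)); print(s['ee_pos'],r,'stand in tool', inv[:3,:3]@np.r_[r[0],38.3]+inv[:3,3])
```

```text
[573.41663421 283.32637225 295.85321601] ((574.1005249023438, 286.70147705078125), (50.921974182128906, 56.25702667236328), 68.67733764648438) stand in tool [ -1.29318257 257.55413662   3.1164887 ]
[573.40772588 283.35421955 295.92025295] ((574.11279296875, 286.7065734863281), (51.14664077758789, 56.2730827331543), 68.67806243896484) stand in tool [ -1.28458535 257.62137172   3.08363434]
[573.38349413 283.38628812 295.95938927] ((574.1038208007812, 286.7784118652344), (50.974483489990234, 56.33527755737305), 68.87277221679688) stand in tool [ -1.29581697 257.66050498   3.12590565]
```

>>> carry_out([
  [[0,0,0],[-1.2,5,0.1],1],
  [[0,0,0],[-1.2,12,0.1],1],
  [[0,0,0],[-1.2,17,0.1],1],
  [[0,0,0],[-1.2,20,0.1],1],
  [[0,0,0],[-1.2,23,0.1],1],
  [[0,0,0],[-1.2,26,0.1],1],
  [[0,0,0],[-1.2,29,0.1],1],
  [[0,0,0],[-1.2,32,0.1],1],
  [[0,0,0],[-1.2,35,0.1],1],
  [[0,0,0],[-1.2,35,0.1],1],
])

```text
time_s: 16.38
ee_pos: [572.2, 283.9, 260.0]
ee_rot: [-90.1, 0.0, -32.1]
force: [0.6, -0.2, -0.8]
gripper_width: 19.9
```

>>> carry_out([
  [[0,0,0],[0,3,0],1],
  [[0,0,0],[0,6,0],1],
  [[0,0,0],[0,9,0],1],
  [[0,0,0],[0,12,0],1],
  [[0,0,0],[0,14,0],1],
  [[0,0,0],[0,15,0],1],
  [[0,0,0],[0,15.5,0],1],
  [[0,0,0],[0,15.5,0],1],
])

```text
time_s: 17.05
ee_pos: [572.4, 284.0, 245.1]
ee_rot: [-90.0, 0.0, -32.1]
force: [-0.1, -0.3, -0.9]
gripper_width: 20.3
```

>>> carry_out([
  [[0,0,0],[0,0.5,0],1],
  [[0,0,0],[0,0.8,0],1],
  [[0,0,0],[0,0.8,0],1],
  [[0,0,0],[0,0.8,0],1],
])

```text
time_s: 17.38
ee_pos: [572.4, 284.0, 244.7]
ee_rot: [-90.0, -0.0, -32.1]
force: [-0.4, -0.3, 1.1]
gripper_width: 19.7
```

>>> carry_out([
  [[0,0,0],[0,0,0],0.85],
  [[0,0,0],[0,0,0],0.7],
  [[0,0,0],[0,0,0],0.5],
  [[0,0,0],[0,0,0],0.3],
  [[0,0,0],[0,0,0],0.1],
  [[0,0,0],[0,0,0],0],
  [[0,0,0],[0,0,0],0],
  [[0,0,0],[0,0,0],0],
])

```text
time_s: 18.05
ee_pos: [572.4, 284.0, 244.4]
ee_rot: [-90.0, -0.0, -32.1]
force: [-0.3, -0.8, 1.2]
gripper_width: 63.8
```

>>> carry_out([
  [[0,0,0],[0,-10,0],0],
  [[0,0,0],[0,-35,0],0],
  [[0,0,0],[0,-65,0],0],
  [[0,-0.1,0],[0,-95,0],0],
  [[0,-0.2,0],[0,-125,0],0],
  [[0,-0.32,0],[0,-150,0],0],
  [[0,-0.44,0],[0,-160,0],0],
  [[0,-0.55,0],[0,-160,0],0],
  [[0,-0.607,0],[0,-160,0],0],
  [[0,-0.607,0],[0,-160,0],0],
])

```text
time_s: 18.88
ee_pos: [572.1, 283.9, 405.6]
ee_rot: [-90.0, -0.1, 2.7]
force: [0.2, -0.7, -0.5]
gripper_width: 91.3
```

>>> carry_out([
  [[0,0,0],[0,0,0],0],
  [[0,0,0],[0,0,0],0],
])

```text
time_s: 19.05
ee_pos: [572.2, 284.0, 404.6]
ee_rot: [-90.0, -0.0, 2.6]
force: [0.2, -0.5, -0.1]
gripper_width: 91.6
```

Run:
```python
from h import *
s=env.state(); print(s['ee_pos'],s['ee_rot'])
f=grab('wrist'); c=cloud(f)
P=c[100:340,200:440].reshape(-1,3)
for a,b in [(35,40),(92,102)]:
    q=P[(P[:,2]>a)&(P[:,2]<b)]; q=q[np.hypot(q[:,0]-571,q[:,1]-283)<60]; print(cv2.minAreaRect(q[:,:2].astype(np.float32)),np.median(q[:,2]))
g=grab('scene'); c=cloud(g)
P=c[150:215,180:280].reshape(-1,3); q=P[(P[:,2]>15)&(P[:,2]<26)]; print('tray',cv2.minAreaRect(q[:,:2].astype(np.float32)))
q=P[(P[:,2]<11)&(np.hypot(P[:,0]-495,P[:,1]+281)<45)]; print('floor z',np.median(q[:,2]))
```

```text
[572.24438545 283.98627551 404.5714408 ] [-8.99999734e+01 -6.62478593e-03  2.61741737e+00]
((573.1282348632812, 284.3928527832031), (56.35527038574219, 56.196044921875), 68.8095474243164) 38.365463756195254
((573.4788208007812, 284.34912109375), (20.266389846801758, 20.178298950195312), 57.71073532104492) 96.12149094128415
tray ((493.19573974609375, -281.6754150390625), (143.89109802246094, 147.05625915527344), 81.19451904296875)
floor z 6.29780338207911
```

The gauge is home: its top is at 96.1 mm, as at the start, and it's centred. Moving over the right block.

>>> carry_out([
  [[0,0,0],[-3,0,-22],0],
  [[0,0,0],[-8,0,-60],0],
  [[0,0,0],[-13,10,-98],0],
  [[0,0,0],[-18,20,-136],0],
  [[0,0,0],[-23,30,-174],0],
  [[0,0,0],[-28,40,-212],0],
  [[0,0,0],[-33,50,-250],0],
  [[0,0,0],[-38,60,-288],0],
  [[0,0,0],[-42,70,-325],0],
  [[0,0,0],[-46,75,-352],0],
])

```text
time_s: 19.98
ee_pos: [542.2, -72.4, 328.3]
ee_rot: [-90.0, 0.1, 2.6]
force: [0.3, -0.0, -0.4]
gripper_width: 91.2
```

>>> carry_out([
  [[0,0,0],[-1.2,5,-11.7],0],
  [[0,0,0],[-1.2,20,-11.7],0],
  [[0,0,0],[-1.2,40,-11.7],0],
  [[0,0,0],[-1.2,60,-11.7],0],
  [[0,0,0],[-1.2,60,-11.7],0],
  [[0,0,0],[-1.2,60,-11.7],0],
  [[0,0,0],[-1.2,60,-11.7],0],
  [[0,0,0],[-1.2,60,-11.7],0],
])

```text
time_s: 20.65
ee_pos: [542.9, -81.2, 270.7]
ee_rot: [-90.0, -0.2, 2.7]
force: [-0.5, 1.3, -0.0]
gripper_width: 91.0
```

>>> carry_out([
  [[0,0,0],[0,15,0],0],
  [[0,0,0],[0,30,0],0],
  [[0,0,0],[0,45,0],0],
  [[0,0,0],[0,57,0],0],
  [[0,0,0],[0,64,0],0.2],
  [[0,0,0],[0,67,0],0.3],
  [[0,0,0],[0,67,0],0.4],
  [[0,0,0],[0,67,0],0.5],
], force=25)

```text
time_s: 21.32
ee_pos: [542.7, -81.5, 203.2]
ee_rot: [-90.0, -0.1, 2.7]
force: [-1.2, 0.4, 0.4]
gripper_width: 67.6
```

>>> carry_out([
  [[0,0,0],[0,0,0],0.7],
  [[0,0,0],[0,0,0],0.8],
  [[0,0,0],[0,0,0],0.9],
  [[0,0,0],[0,0,0],1],
  [[0,0,0],[0,0,0],1],
  [[0,0,0],[0,0,0],1],
  [[0,0,0],[0,0,0],1],
  [[0,0,0],[0,0,0],1],
], force=25)

```text
time_s: 21.98
ee_pos: [542.2, -81.5, 202.6]
ee_rot: [-90.0, 0.0, 2.7]
force: [-2.0, -0.0, 5.2]
gripper_width: 37.9
```

>>> carry_out([
  [[0,0,0],[0,-8,0],1],
  [[0,0,0],[0,-25,0],1],
  [[0,0,0],[0,-48,0],1],
  [[0,0,0],[-4,-60,-15],1],
  [[0,0.05,0],[-12,-60,-42],1],
  [[0,0.1,0],[-22,-60,-77],1],
  [[0,0.15,0],[-32,-60,-112],1],
  [[0,0.2,0],[-42,-60,-147],1],
  [[0,0.2,0],[-51,-60,-178],1],
  [[0,0.2,0],[-57,-60,-197],1],
])

```text
time_s: 22.82
ee_pos: [493.9, -283.8, 262.5]
ee_rot: [-90.1, -0.1, -8.9]
force: [0.5, -0.8, -1.5]
gripper_width: 37.8
```

>>> carry_out([
  [[0,0,0],[0,0,0],1],
  [[0,0,0],[0,0,0],1],
  [[0,0,0],[0,0,0],1],
  [[0,0,0],[0,0,0],1],
  [[0,0,0],[0,0,0],1],
])

```text
time_s: 23.23
ee_pos: [494.9, -279.8, 262.4]
ee_rot: [-90.0, 0.0, -8.7]
force: [-0.0, 0.8, -2.0]
gripper_width: 37.6
```

Run:
```python
from h import *
s=env.state(); print(s['ee_pos'],s['ee_rot'],s['force'],s['gripper_width'])
g=grab('wrist'); c=cloud(g); cv2.imwrite('pics/w6.png',g['frame'])
P=c.reshape(-1,3); n=np.hypot(P[:,0]-494.5,P[:,1]+281)
q=P[(n<50)&(P[:,2]<12)]; print('floor',np.percentile(q[:,2],[5,50,95]),len(q))
q=P[(n<110)&(P[:,2]>17)&(P[:,2]<26)&(P[:,1]>-240)]; print('rim +y side',q[:,1].max() if len(q) else None, np.median(q[:,2]) if len(q) else None)
```

```text
[ 494.93735772 -279.81576241  262.35012366] [-8.99803105e+01  6.62355327e-03 -8.67586538e+00] [-0.02181537  0.75413287 -1.98374287] 37.56322141019637
floor [3.31321807 4.37696303 5.42150963] 11127
rim +y side -202.26999100644946 22.073571329635087
```

View pics/w6.png

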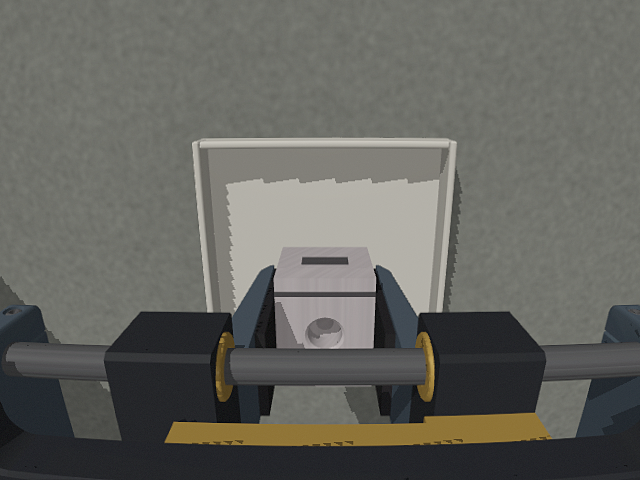

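The block is held square and centred over the tray, with the bore at (324,330). The tray floor is at 4.4 mm. Lowering slowly.

>>> carry_out([
  [[0,0,0],[0,12,0],1],
  [[0,0,0],[0,28,0],1],
  [[0,0,0],[0,42,0],1],
  [[0,0,0],[0,50,0],1],
  [[0,0,0],[0,54,0],1],
  [[0,0,0],[0,56,0],1],
  [[0,0,0],[0,57.5,0],1],
  [[0,0,0],[0,58.5,0],1],
  [[0,0,0],[0,59,0],1],
  [[0,0,0],[0,59,0],1],
])

```text
time_s: 24.12
ee_pos: [494.7, -281.0, 203.8]
ee_rot: [-90.0, -0.1, -8.8]
force: [0.2, 0.4, -2.0]
gripper_width: 38.1
```

>>> carry_out([
  [[0,0,0],[0,0.3,0],1],
  [[0,0,0],[0,0.6,0],1],
  [[0,0,0],[0,0.6,0],1],
  [[0,0,0],[0,0.6,0],1],
])

```text
time_s: 24.45
ee_pos: [494.6, -281.0, 202.8]
ee_rot: [-90.0, -0.0, -8.8]
force: [0.2, 0.3, -1.6]
gripper_width: 38.0
```

>>> carry_out([
  [[0,0,0],[0,0.3,0],1],
  [[0,0,0],[0,0.6,0],1],
  [[0,0,0],[0,0.6,0],1],
  [[0,0,0],[0,0.6,0],1],
])

```text
time_s: 24.78
ee_pos: [494.6, -281.0, 202.7]
ee_rot: [-90.0, -0.0, -8.8]
force: [-1.4, 0.8, 4.7]
gripper_width: 38.2
```

On the floor. Releasing with partial opening, then rising.

>>> carry_out([
  [[0,0,0],[0,0,0],0.55],
  [[0,0,0],[0,0,0],0.5],
  [[0,0,0],[0,0,0],0.45],
  [[0,0,0],[0,0,0],0.4],
  [[0,0,0],[0,0,0],0.4],
  [[0,0,0],[0,0,0],0.4],
])

```text
time_s: 25.28
ee_pos: [494.6, -281.0, 202.0]
ee_rot: [-90.0, -0.0, -8.8]
force: [-0.9, -0.2, 1.2]
gripper_width: 55.1
```

>>> carry_out([
  [[0,0,0],[0,-8,0],0.4],
  [[0,0,0],[0,-25,0],0.4],
  [[0,0,0],[0,-50,0],0.4],
  [[0,0,0],[0,-80,0],0.4],
  [[0,0,0],[0,-115,0],0.4],
  [[0,0,0],[0,-150,10],0.4],
  [[0,0,0],[0,-180,30],0.4],
  [[0,0,0],[0,-200,40],0.4],
  [[0,0,0],[0,-200,40],0.4],
  [[0,0,0],[0,-200,40],0.4],
])

```text
time_s: 26.12
ee_pos: [500.6, -241.0, 403.9]
ee_rot: [-90.1, -0.2, -8.7]
force: [0.1, 0.1, -0.2]
gripper_width: 54.6
```

Run:
```python
from h import *
s=env.state(); print(s['time_s'],s['ee_pos'],s['force'],s['gripper_width'])
g=grab('scene'); cv2.imwrite('pics/scene9.png',g['frame']); w=grab('wrist'); c=cloud(w); P=c.reshape(-1,3)
q=P[(P[:,2]>35)&(P[:,2]<46)&(np.hypot(P[:,0]-494,P[:,1]+281)<50)]; print('block',cv2.minAreaRect(q[:,:2].astype(np.float32)),np.percentile(q[:,2],[2,50,98]))
c2=cloud(g); d0=np.load('pics/scene0.npy')
for n,(a,b,x,y) in dict(L=(365,400,218,250),M=(322,358,208,240),gauge=(470,492,230,260),jar=(360,388,280,320),wt=(308,335,272,302),drv=(188,270,245,315)).items():
    A=cv2.imread('pics/scene0.png')[x:y,a:b].astype(int); print(n,abs(A-g['frame'][x:y,a:b]).mean().round(2))
```

```text
26.1167 [ 500.62255257 -240.97673349  403.86482887] [ 0.08504309  0.11788148 -0.16477738] 54.572315916530194
block ((496.3164978027344, -280.2511291503906), (48.73410415649414, 38.09039306640625), 81.46370697021484) [37.24708193 40.28141951 41.73772305]
L 6.28
M 5.76
gauge 1.88
jar 1.74
wt 1.71
drv 1.79
```

View pics/scene9.png

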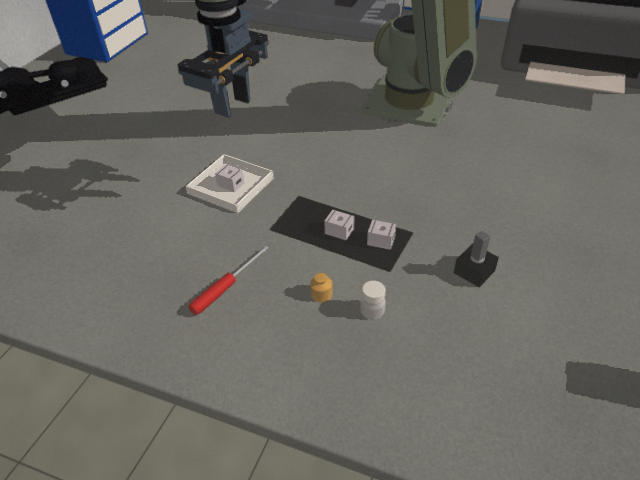

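The block stands upright in the tray at (230,178). The gauge is home at (480,255). The two good blocks are at (340,225) and (382,235), and the bystanders are unmoved. Handing in.

```bash
python3 -c "
from workcell import env
print(env.job_done())"
```

```text
the job is handed in; nothing more can be done
None
```

The job is done and handed in at about 26 s of the 72 s allowed; no verdict was reported.

- **Trials:** I tried the blocks left, middle, then right. In the left and middle blocks the collar landed at about 5 N with the pin in its full 28 mm. In the right block the pin stopped hard 10 mm down at about 6 N, so that is the undersize one.
- **Gauge:** It is back in its stand. The wrist camera put the handle's top at 96.1 mm, the same as at the start, and centred on the stand within about 0.4 mm.
- **Reject block:** It was set down in the tray with about 6 N of contact and stands upright. It is about 2–3 mm from the tray's centre, going by the less accurate scene camera.
- **Everything else:** In the last scene picture the two good blocks stand in their places, and the jar, weight and screwdriver are unchanged. The arm is clear of everything.

**Checks that disagreed:** Before I put the gauge back, the first measurement over the stand was taken while the arm was still swaying by 1–2 mm. I waited, measured again, and corrected by 1.2 mm. The image regions around the two good blocks differ a little from the start. I put that down to shadows or a very small shift, but did not remeasure their positions.

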